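# Seat a bicycle hub in the bench fixture and fold the clamp over it

## Task

Take the tall aluminium bicycle hub that has only one flange, stand it flange down in the round nest of the steel bench fixture and, with the clamp still standing open, press it down until you feel it stop solid: the support plate in the nest slides stiffly and must be pushed all the way to its stop. Then fold the hinged clamp arm right down over the hub, and leave the hub standing fully home in the nest under the closed clamp.

Things in the scene. Friction and masses are not known exactly. Their poses are not given: they have to be found in the camera images.
- hub_mid (a point): The wanted hub: bare aluminium, 80 mm tall, about 0.25 kg, upright on its one flange, a disc 60 mm across and 8 mm thick; above it a plain barrel 34 mm across. Point: on its axis, half-way up (40 mm above its underside); z up. Two like hubs nearby are not wanted: one as tall with a flange at both ends, one with one flange but only 42 mm tall.
- fixture: Dark steel fixture. Origin on the bench under the nest's centre; z up, y towards the hinge post. Base 16 mm thick, x +-60, y -73 to 137 mm. Nest: ring 80 mm inside, 92 outside, rim at z 40. Its support plate starts 6 to 10 mm too high, stays where left, takes 8 N to push. At its stop its top is at z 26: a seated hub's middle is at z 66, top at 106. Hinge cheeks at y 80 to 110, x +-27, up to z 140.
- clamp (a joint): Clamp arm angle, rad: 0 closed, level over the nest; 1.57 upright; 1.75 leaning back at its stop. Starts open, 1.45 to 1.7. The hinge axis runs along the fixture's x at its y = 95 mm, z = 125 mm; it is stiff (0.2 N m), so the arm stays where it is left.
- clamp_end (a point): Free end of the clamp arm, mid-thickness: a flat steel bar 30 mm wide, 10 mm thick, ending 150 mm from the hinge axis. Its y axis points to the hinge, z out of its plain back, which can be pushed. On the other side, 95 mm from the axis, a rubber foot 32 mm across stands out 13.5 mm; closed, it just meets a seated hub's top.
Not all that is in view belongs to the job. Leave any yellow look-alike of the part that bears hub_mid alone.

How it is judged:
On the way, in this order (a step that is already met when the one before it is completed fails the run):
1. With the clamp still open, the hub stands in the nest and is pressed (more than 4 N) fully down, its support plate at its stop (within 3 mm) (horizontal distance between hub_mid and fixture below 0.014 m and z of hub_mid in the frame of fixture below 0.069 m and angle between hub_mid's own z axis and vertical below 0.12 rad and contact force between hub and fixture above 4 N and value of joint clamp above 0.9 rad), for 0.1 s.
2. The clamp arm is folded down over the hub (below 0.1 rad) (value of joint clamp below 0.1 rad), for 0.1 s.
At the end, for the whole second after the job is handed in: The hub stands upright (within 0.12 rad) and at rest in the nest, flange down, its axis within 14 mm of the nest's centre and its middle no more than 69 mm above the bench (3 mm above fully seated), with the clamp arm closed over it (below 0.1 rad) (horizontal distance between hub_mid and fixture below 0.014 m and z of hub_mid in the frame of fixture below 0.069 m and angle between hub_mid's own z axis and vertical below 0.12 rad and value of joint clamp below 0.1 rad and linear speed of hub below 0.02 m/s); the robot touches nothing.
It also fails if it takes over 50 s, if anything falls off the work surface, if the arm or the gripper's body presses on something with over 40 N, if the wrist force passes 120 N, or if a joint passes its speed limit or range.

## Robot

A 6-joint arm with a two-finger parallel gripper is mounted at the origin on the work surface. World frame = base frame: x ahead of the robot, y to its left, z up, the work surface at z = 0. Lengths are in m, angles in rad, forces in N, time in s.
With the tool pointing down it reaches from about 0.3 to 0.825 m from the base axis. Payload 5.4 kg.
Tool frame: the origin (TCP) lies at the very end of the fingers, on their centre line; the grasp point (between the pads) lies 19 mm behind it; z points along the fingers, x is the direction in which the jaws open and shut, and the axes are right-handed (so a half turn about z gives the same grasp; the last joint's range is limited). The gripper opens to 92 mm and grips with 3 to 60 N. Pads are 20 mm wide; open, the fingers measure 128 mm over their backs; the gripper's body (75 mm by 189 mm) begins 69 mm behind the grasp point.
Start: joints at [-1.547, 0.158, 1.597, -0, 1.386, -0.21], TCP at [0.133, -0.559, 0.215] pointing down, gripper open.
Joint ranges: [-2.91, 2.91], [-0.94, 2.29], [0.18, 2.7], [-1.29, 4.43], [0.17, 2.64], [-3, 3]. Speed limits (rad/s): [2.57, 2.57, 3.14, 3.14, 3.14, 3.14].

## Interface

Orientations are given as a rotation vector (axis times angle).
In Python, from workcell import bot gives the robot as it stands. Calls block until the motion is done:
- bot.goto(position, orientation): joint-space move of the TCP to a pose.
- bot.line_to(position, rot=None, max_speed=0.15): straight line of the TCP; rot=None keeps the orientation; max_speed is the mean speed in m/s.
- bot.set_joints(angles): joint-space move.
- bot.set_gripper(opening, newtons=None): opening from 0.0 (shut) to 1.0 (fully open); newtons is the grip in N (None keeps the last); returns when the fingers have stopped.
- bot.hold(seconds).
- bot.inverse_kinematics(position, orientation): joint angles nearest the present ones, or None.
- bot.read_camera(name): name is "scene" or "top" or "wrist"; returns a dict with "pixels" (400x640x3 uint8, blue, green, red), "fx", "fy", "cx", "cy" (pixels), "R" (3x3) and "t" (3): a world point X has camera coordinates R X + t. Camera axes: x right, y down, z forward; pixel columns grow to the right and rows downward; lengths in m; the calibration is good to about 2 mm. A picture is of the moment at which its call begins. There is no depth.
A pose or a line that the arm cannot do raises bot.MotionError and nothing moves.
- bot.job_done(): hands the job in, once; it reports no verdict.
Readings, each from a call of its own:
- bot.current_clock(): time.
- bot.current_joints(): joint angles.
- bot.current_joint_vel(): joint speeds.
- bot.current_effort(): joint torques, N m.
- bot.current_ee_pos(): TCP position.
- bot.current_tool_rot(): TCP orientation.
- bot.current_contact_force(): force on the tool from outside, world axes, zero at the start.
- bot.current_ft_torque(): the same for the moment, N m.
- bot.current_opening(): opening from 0.0 (shut) to 1.0 (fully open).
Only numpy, scipy, OpenCV 4.12 (cv2) and the standard library are available. Lean on these libraries where they do the work, as an engineer would, in place of code of your own. Each camera call takes 0.05 s, during which the arm holds its last target. There are 200 camera calls.

## Working session

There is one attempt and no reset: what is moved stays moved. The work goes in short steps, each a Python script; the robot and the scene stay as the last script left them, time stands still between calls to the robot, and variables do not carry over. Pictures are saved under pics/ and viewed, about 8 in all and at most 12, crops included, and the job is handed in when it is done.

```bash
ls; mkdir -p pics; python3 - <<'E'
from workcell import bot
import cv2,numpy as np
for n in("scene","top"):
    c=bot.read_camera(n); cv2.imwrite(f"pics/{n}0.png",c["pixels"])
    print(n,c["fx"],c["fy"],c["cx"],c["cy"],np.round(c["R"],3).tolist(),np.round(c["t"],3), (-c["R"].T@c["t"]).round(3))
print(bot.current_clock(),bot.current_tool_rot())
E
```

```text
pics
scene 444.33371934265665 444.33371934265665 313.4959658310055 202.80181213576643 [[0.804, 0.595, -0.015], [0.323, -0.458, -0.828], [-0.499, 0.661, -0.56]] [-0.393 -0.084  1.295] [ 0.989 -0.661  0.65 ]
top 428.0991583016294 428.0991583016294 311.70653781700565 200.1288417951917 [[0.012, -1.0, -0.005], [-0.993, -0.011, -0.121], [0.121, 0.007, -0.993]] [-0.029  0.542  1.04 ] [ 0.413 -0.03   1.098]
0.1 [-2.46435891e+00  1.94638859e+00  1.71979473e-03]
```

View pics/scene0.png

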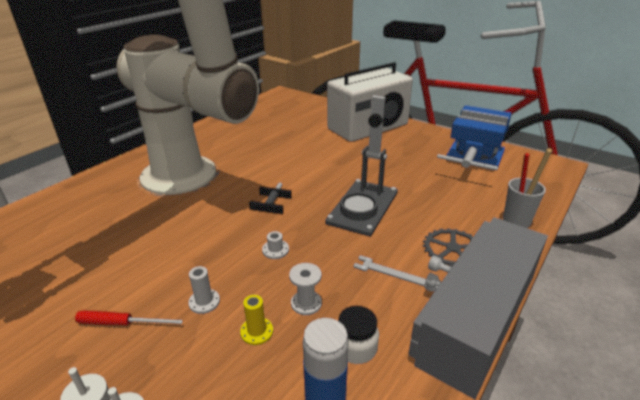

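View pics/top0.png

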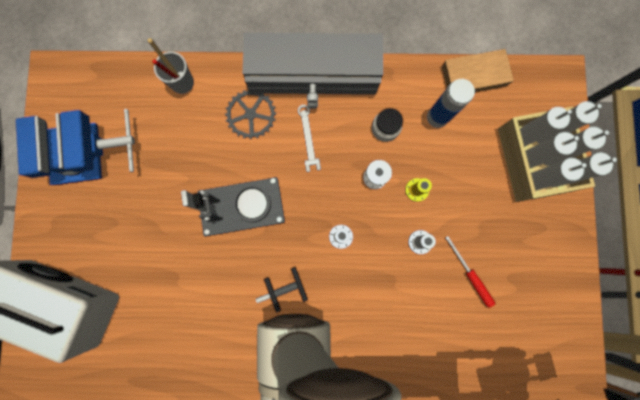

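The wanted hub is at scene (203,288) and top (422,242). Things it could be mistaken for:
- Short hub: scene (275,245), top (341,236).
- Two-flange hub: scene (305,288), top (378,175).
- Yellow look-alike: scene (256,320), top (419,188).

The fixture nest is at scene (359,206) and top (252,204). I'll check close crops before moving.

```bash
python3 - <<'E'
import cv2,numpy as np
s=cv2.imread("pics/scene0.png");t=cv2.imread("pics/top0.png")
def crop(im,x,y,w,h,W,H): return cv2.resize(im[y:y+h,x:x+w],(W,H),interpolation=cv2.INTER_CUBIC)
# scene hub 5x: 60x60; top hub; scene fixture, top fixture
a=crop(s,170,250,80,60,400,300);b=crop(t,390,212,80,60,400,300)
c=crop(s,310,85,100,150,200,300);d=crop(t,176,166,120,80,450,300)
c=crop(s,300,85,120,150,240,300)
out=np.zeros((600,800,3),np.uint8);out[:300,:400]=a;out[:300,400:]=b;out[300:,:240]=c;out[300:,240:690]=d
cv2.imwrite("pics/crop1.png",out)
E
```

```text
(no output)
```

View pics/crop1.png

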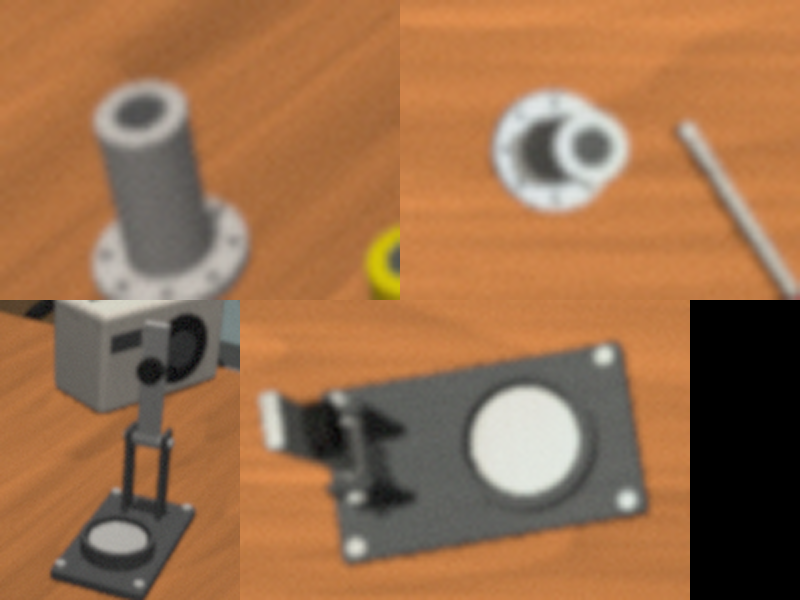

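The crop confirms the hub: tall, with one flange at the bottom. Its top centre is at scene (198.2,272.4) and top (428.4,241.4). The clamp stands open and the nest is empty.

```bash
cat > h.py <<'E'
from workcell import bot
import numpy as np, cv2
from scipy.spatial.transform import Rotation as Ro
def ray(c,u,v):
    R=np.array(c["R"]);d=R.T@np.array([(u-c["cx"])/c["fx"],(v-c["cy"])/c["fy"],1]);return -R.T@np.array(c["t"]),d/np.linalg.norm(d)
def onz(c,u,v,z): o,d=ray(c,u,v);return o+d*(z-o[2])/d[2]
def tri(rs):
    A=sum(np.eye(3)-np.outer(d,d) for o,d in rs);b=sum((np.eye(3)-np.outer(d,d))@o for o,d in rs);p=np.linalg.solve(A,b)
    return p,[np.linalg.norm(np.cross(p-o,d)) for o,d in rs]
def proj(c,X): q=np.array(c["R"])@X+c["t"];return c["fx"]*q[0]/q[2]+c["cx"],c["fy"]*q[1]/q[2]+c["cy"]
def down(yaw): # tool z down, jaw axis x at angle yaw
    x=np.array([np.cos(yaw),np.sin(yaw),0]);z=np.array([0,0,-1.]);return Ro.from_matrix(np.c_[x,np.cross(z,x),z]).as_rotvec()
E
python3 - <<'E'
from h import *
np.set_printoptions(precision=4,suppress=True)
s=bot.read_camera("scene");t=bot.read_camera("top")
print("hubtop",tri([ray(s,198.2,272.4),ray(t,428.4,241.4)]))
print("flange z8",onz(t,420.4,242.2,.008), "top z80",onz(t,428.4,241.4,.08))
T=lambda x,y:(176+(x-240)/3.75,166+(y-300)/3.75)
S=lambda x,y:(300+x/2,85+(y-300)/2)
cs=[onz(t,*T(*p),.016) for p in[(621,343),(648,512),(350,562),(333,395)]]
for c in cs: print("corner",c)
print("side lens",[np.linalg.norm(cs[i]-cs[(i+1)%4]) for i in range(4)])
print("plate",onz(t,*T(525,440),.034),"rim",onz(t,*T(533,442),.03))
print("plate tri",tri([ray(s,*S(118,537)),ray(t,*T(525,440))]))
# clamp end
print("clamp end tri",tri([ray(s,*S(157,323)),ray(t,*T(271,420))]))
R0=Ro.from_rotvec(bot.current_tool_rot()).as_matrix();print(R0)
w=bot.read_camera("wrist");R=np.array(w["R"]);print("wrist cam in tool",R0.T@(-R.T@w["t"]-bot.current_ee_pos()),"\n",R@R0, w["fx"])
E
```

```text
hubtop (array([ 0.442 , -0.2997,  0.0799]), [np.float64(0.0008841381652048241), np.float64(0.0008841381652047745)])
flange z8 [ 0.4412 -0.2992  0.008 ] top z80 [ 0.4414 -0.3004  0.08  ]
corner [0.6018 0.0651 0.016 ]
corner [0.4864 0.0444 0.016 ]
corner [0.4504 0.2443 0.016 ]
corner [0.5637 0.2607 0.016 ]
side lens [np.float64(0.11722806165832396), np.float64(0.2031063354218776), np.float64(0.1144697939167243), np.float64(0.19921345481354485)]
plate [0.5323 0.1262 0.034 ] rim [0.5315 0.1214 0.03  ]
plate tri (array([0.5331, 0.1268, 0.0348]), [np.float64(0.0010628352729695695), np.float64(0.00106283527296966)])
clamp end tri (array([0.5149, 0.2233, 0.2744]), [np.float64(0.0008348102942530734), np.float64(0.000834810294253145)])
[[ 0.2317 -0.9728 -0.    ]
 [-0.9728 -0.2317  0.0011]
 [-0.0011 -0.0002 -1.    ]]
wrist cam in tool [ 0.0001 -0.0752 -0.1688] 
 [[ 1.      0.0005  0.0002]
 [-0.0004  0.9634 -0.268 ]
 [-0.0003  0.268   0.9634]] 278.89752049226064
```

Measured against the text:
- **Hub:** top at z = 0.080, as it must be, at about (0.4415, -0.300).
- **Nest:** about (0.532, 0.124), with the plate at z ≈ 0.035 (expected 0.032–0.036).
- **Fixture:** yaw about 10.5°.

I'll check both with the wrist camera, overlaying the predicted outlines.

```bash
cat >> h.py <<'E'
YAW=np.radians(10.5); FX=np.array([np.cos(YAW),np.sin(YAW),0]);FY=np.array([-np.sin(YAW),np.cos(YAW),0]);N=np.array([.532,.124,0])
HUB=np.array([.4415,-.300,0]); ROT=down(YAW+np.pi)   # tool y = FY
def fw(x,y,z): return N+x*FX+y*FY+np.array([0,0,z])
def circ(c,im,ctr,r,col):
    P=[proj(c,ctr+r*np.array([np.cos(a),np.sin(a),0])) for a in np.linspace(0,6.283,60)]
    for p in P: cv2.circle(im,(int(round(p[0]*1)),int(round(p[1]))),0,col,-1)
E
python3 - <<'E'
from h import *
out=[]
for i,(p,rot) in enumerate([(fw(0,-50,.0)*0+fw(0,-.05,.28),ROT),(HUB+[0,0,.2],None)]):
    if rot is None:
        # camera side chosen by whichever yaw is closer
        rot=down(YAW+np.pi)
    j=bot.inverse_kinematics(p,rot);print(i,j)
    if j is None: break
    bot.goto(p,rot);print(bot.current_clock())
    c=bot.read_camera("wrist");im=c["pixels"].copy();cv2.imwrite(f"pics/w{i}.png",im)
    np.savez(f"w{i}.npz",**{k:c[k] for k in("fx","fy","cx","cy","R","t")})
    if i==0:
        circ(c,im,fw(0,0,.04),.046,(0,0,255));circ(c,im,fw(0,0,.035),.037,(0,255,0))
        for x in(-.06,.06):
            for y in(-.073,.137): cv2.circle(im,tuple(int(round(v)) for v in proj(c,fw(x,y,.016))),2,(255,0,0),-1)
    else:
        circ(c,im,HUB+[0,0,.08],.017,(0,0,255));circ(c,im,HUB+[0,0,.008],.03,(0,255,0))
    out.append(im)
cv2.imwrite("pics/wo.png",cv2.resize(np.vstack(out),(480,600)) if len(out)>1 else out[0])
E
```

```text
0 [-0.08386239  0.04673975  1.5887924   0.          1.5060605   2.8744707 ]
2.925
1 [-0.82339291  0.06306608  1.72975513  0.          1.34877145  2.13494017]
4.4417
```

View pics/wo.png

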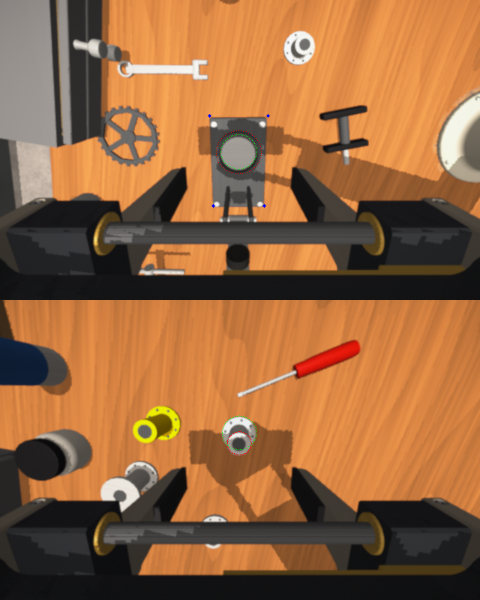

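The overlay fits the hub well. I'll zoom in on the fixture to refine its pose.

```bash
python3 - <<'E'
import cv2
im=cv2.imread("pics/w0.png")
cv2.imwrite("pics/w0z.png",cv2.resize(im[145:300,260:380],(464,600),interpolation=cv2.INTER_CUBIC))
E
```

```text
(no output)
```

View pics/w0z.png

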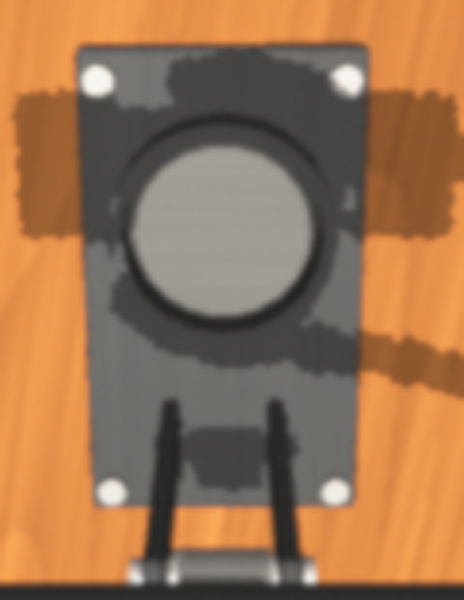

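```bash
python3 - <<'E'
from h import *
np.set_printoptions(precision=4,suppress=True)
c=dict(np.load("w0.npz"));k=3.867
q=lambda x,y,z:onz(c,260+x/k,145+y/k,z)
C=[q(*p,.016) for p in[(78,48),(368,48),(353,505),(97,505)]]
print(C,[np.linalg.norm(C[i]-C[(i+1)%4]) for i in range(4)])
L=np.array([[.06,-.073],[-.06,-.073],[-.06,.137],[.06,.137]]);P=np.array(C)[:,:2]
if np.linalg.det(np.c_[L[1]-L[0],L[3]-L[0]])*np.linalg.det(np.c_[P[1]-P[0],P[3]-P[0]])<0: L[:,0]*=-1
Lc=L-L.mean(0);Pc=P-P.mean(0);R,_=Ro.align_vectors(np.c_[Pc,[0]*4],np.c_[Lc,[0]*4]);yaw=R.as_euler('zyx')[0]
print("yaw",np.degrees(yaw),"nest",P.mean(0)-(R.as_matrix()[:2,:2]@L.mean(0)))
print("plate",q(223,232,.035),"plate tri",tri([(lambda t:ray(t,252,203.33))(bot.read_camera("top")),ray(c,260+223/k,145+232/k)]))
print("hinge",q(222,568,.125),"pred",fw(0,.095,.125))
for d in (0.25,.3,.4):
  print(d,bot.inverse_kinematics(fw(0,0,.07),down(YAW+np.pi+d)))
E
```

```text
[array([0.602 , 0.0683, 0.016 ]), array([0.4876, 0.0472, 0.016 ]), array([0.4496, 0.2505, 0.016 ]), array([0.5635, 0.2715, 0.016 ])] [np.float64(0.11636472011181315), np.float64(0.20682506723990718), np.float64(0.11588367542440935), np.float64(0.20682062430654524)]
yaw 10.603777788469468 nest [0.5316 0.1279]
plate [0.5319 0.128  0.035 ] plate tri (array([0.5319, 0.1255, 0.0417]), [np.float64(0.0005454269902172229), np.float64(0.0005454269902170107)])
hinge [0.5152 0.2195 0.125 ] pred [0.5147 0.2174 0.125 ]
0.25 [0.0077 0.2445 1.802  0.     1.0951 2.716 ]
0.3 [0.0077 0.2445 1.802  0.     1.0951 2.666 ]
0.4 [ 0.0077  0.2445  1.802  -0.      1.0951  2.566 ]
```

Nest is now set to (0.532, 0.1265), yaw 10.6°; the views agree within about 3 mm and the fit has ±10 mm of play. Now the grasp.

```bash
sed -i 's/^YAW=np.radians(10.5)/YAW=np.radians(10.6)/; s/N=np.array(\[.532,.124,0\])/N=np.array([.532,.1265,0])/; s/ROT=down(YAW+np.pi)/ROT=down(YAW+np.pi+.1)/' h.py
python3 - <<'E'
from h import *
bot.goto(HUB+[0,0,.15],ROT);bot.line_to(HUB+[0,0,.044]);bot.set_gripper(0,50)
print("open",bot.current_opening()*92,bot.current_contact_force(),bot.current_clock())
bot.line_to(HUB+[0,0,.20],max_speed=.2);bot.hold(.2)
print(bot.current_opening()*92,bot.current_contact_force())
bot.goto(fw(0,0,.17),ROT);print(bot.current_joints(),bot.current_clock())
c=bot.read_camera("scene");cv2.imwrite("pics/s2.png",cv2.resize(c["pixels"][60:260,240:480],(720,600)))
E
```

```text
open 32.375312642117095 [ 0.23313942 -0.48713766 -0.287163  ] 6.6417
32.13359533988467 [-0.47487503 -0.11265302 -2.08900997]
[ 1.08400508e-02  1.23741049e-01  1.72547885e+00 -4.38680247e-04
  1.29206694e+00  2.86869214e+00] 9.3833
```

View pics/s2.png

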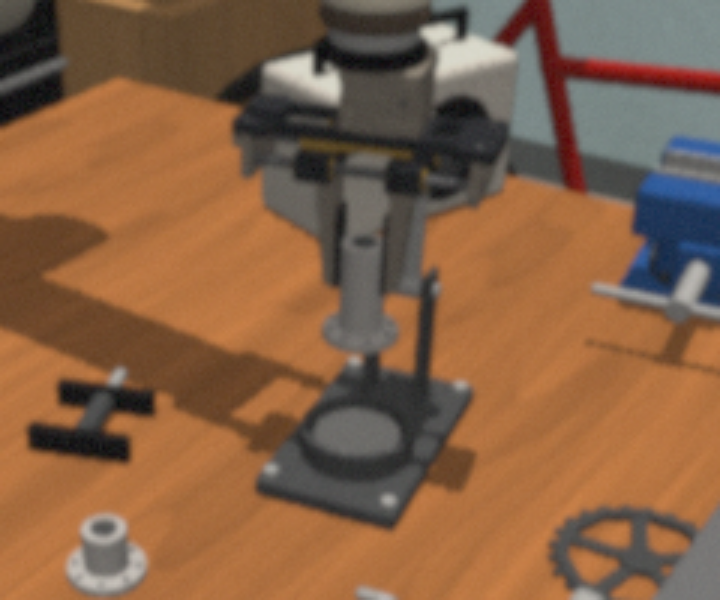

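The hub is held upright over the nest and the clamp is open. I'll lower it and press with the force monitored.

```bash
python3 - <<'E'
from h import *
bot.line_to(fw(0,0,.084),max_speed=.1);bot.hold(.1)
f0=bot.current_contact_force();print(f0,bot.current_ee_pos())
z=.084
while z>.060:
    z-=.001;bot.line_to(fw(0,0,z),max_speed=.03);f=bot.current_contact_force()-f0
    print(round(z,3),round(bot.current_ee_pos()[2],4),f.round(1))
    if f[2]>30: break
bot.hold(.4);print(bot.current_ee_pos(),bot.current_contact_force()-f0,bot.current_opening()*92,bot.current_clock())
E
```

```text
[ 0.05981969  0.93635188 -1.77825454] [0.53277768 0.12650518 0.08496318]
0.083 0.0832 [-0.5 -1.5 -0.1]
0.082 0.0819 [-0.3 -0.7  0.3]
0.081 0.0809 [-0.5 -0.9 -1. ]
0.08 0.0799 [ 1.4 -1.1 -0.1]
0.079 0.0789 [ 0.4 -2.2 -0.5]
0.078 0.0779 [0.1 0.  1.1]
0.077 0.0773 [0.1 0.3 2. ]
0.076 0.0766 [-0.8 -1.8  6.8]
0.075 0.0754 [-1.5 -1.4  6.9]
0.074 0.0743 [-0.4  0.1  5.9]
0.073 0.0732 [-0.  -0.5  6.5]
0.072 0.0721 [-1.5 -1.7  5.5]
0.071 0.0711 [ 0.  -1.5  6.2]
0.07 0.0701 [ 0.3 -0.2  4.9]
0.069 0.0697 [-2.3 -0.9 10.2]
0.068 0.0697 [-3.6 -0.8 17.1]
0.067 0.0696 [-7.2 -1.5 23.1]
0.066 0.0696 [-9.7 -1.3 28.6]
0.065 0.0695 [-12.6  -2.9  35.4]
[0.53272625 0.12648941 0.06954752] [-12.64224914  -1.67656348  35.20674468] 32.54094835653579 15.6917
```

It stopped solid at TCP z = 0.0696, where 0.070 was predicted, with 35 N held for 0.4 s. Next: release, retreat, and look at the hub and the clamp angle.

```bash
python3 - <<'E'
from h import *
bot.line_to(fw(0,0,.0697),max_speed=.05);bot.set_gripper(1.0);bot.line_to(fw(0,0,.17),max_speed=.25)
bot.line_to(fw(0,-.06,.33),max_speed=.25)
R2=down(YAW)
for p in [fw(0,.14,.33),fw(0,.14,.215),fw(0,0,.33)]: print(bot.inverse_kinematics(p,R2))
c=bot.read_camera("scene");im=c["pixels"]
w=bot.read_camera("wrist");wi=w["pixels"].copy();circ(w,wi,fw(0,0,.106),.017,(0,0,255));circ(w,wi,fw(0,0,.034),.03,(0,255,0))
cv2.imwrite("pics/s3.png",np.hstack([cv2.resize(im[60:260,300:430],(390,600)),cv2.resize(wi[140:300,260:370],(410,600))]))
print(bot.current_clock(),bot.current_contact_force())
E
```

```text
[ 2.69302372e-01  9.82338687e-02  1.43801703e+00 -4.44089210e-16
  1.60534176e+00  8.42974714e-02]
[ 2.69302372e-01  1.47869866e-01  1.60797017e+00 -4.44089210e-16
  1.38575262e+00  8.42974714e-02]
[ 1.23880866e-02  3.41816140e-02  1.50520957e+00 -4.44089210e-16
  1.60220147e+00 -1.72616814e-01]
18.4 [-0.56802132 -0.92619262 -0.15690917]
```

View pics/s3.png

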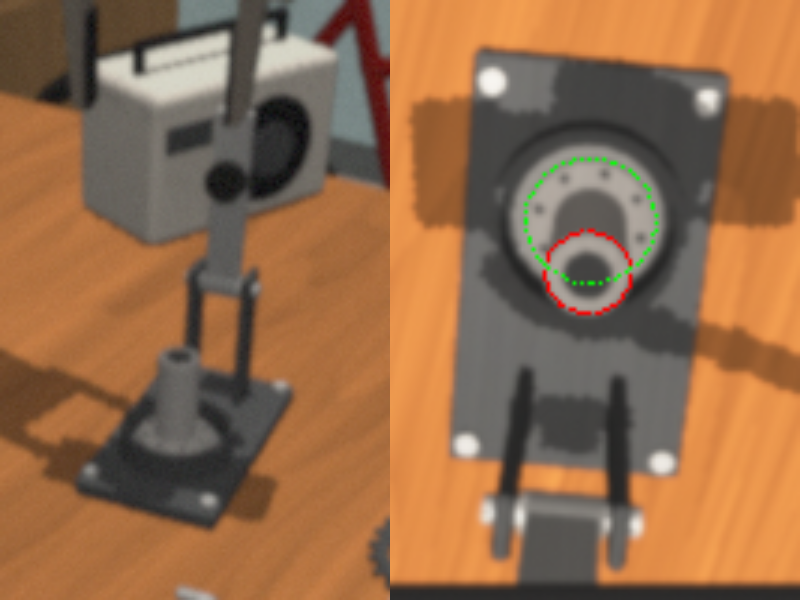

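The hub stands upright and centred: its top circle falls exactly on the z = 0.106 prediction. The clamp is upright and open. I'll fold it from behind, following the arc with a force guard.

```bash
python3 - <<'E'
from h import *
R2=down(YAW);bot.set_gripper(0,20)
bot.goto(fw(0,-.06,.35),R2);bot.line_to(fw(0,.15,.35),max_speed=.25);bot.line_to(fw(0,.15,.25),max_speed=.2);bot.hold(.1)
f0=bot.current_contact_force();print(f0,bot.current_clock())
def tip(a): return fw(0,.095-.125*np.cos(a)+.005*np.sin(a)+.010,.125+.125*np.sin(a)+.005*np.cos(a))
for a in list(np.arange(1.65,.14,-.1))+list(np.arange(.1,-.03,-.015)):
    bot.line_to(tip(a),max_speed=.12);f=bot.current_contact_force()-f0
    print(round(a,3),(bot.current_ee_pos()-tip(a)).round(4),f.round(1))
    if np.linalg.norm(f)>(12 if a<.12 else 20): break
print(bot.current_clock())
c=bot.read_camera("scene");cv2.imwrite("pics/s4.png",cv2.resize(c["pixels"][60:260,270:450],(540,600)))
E
```

```text
[-0.76280103  0.51314572  0.23916333] 24.0583
1.65 [ 0.0004 -0.      0.0008] [ 0.9 -0.3 -0. ]
1.55 [0.0001 0.0002 0.0002] [ 0.9 -0.1 -0.6]
1.45 [ 0.  0. -0.] [ 1.1 -1.3  0.2]
1.35 [-0.     -0.0001 -0.0001] [ 0.4 -0.  -0.9]
1.25 [-0.     -0.0001 -0.0001] [ 0.7 -0.2 -0. ]
1.15 [-0.0001 -0.0001 -0.0001] [ 0.4 -0.1 -0.3]
1.05 [-0.0001 -0.0003 -0.0003] [0.5 0.2 0.1]
0.95 [-0.0002 -0.0003 -0.0004] [ 0.1 -0.3  0. ]
0.85 [-0.0002 -0.0003 -0.0004] [ 0.6 -0.9 -0.2]
0.75 [-0.0003 -0.0005 -0.0007] [-0.  -0.4 -0.3]
0.65 [-0.0004 -0.0004 -0.0008] [ 1.  -0.7 -0.3]
0.55 [-0.0004 -0.0002 -0.0006] [ 1.8 -0.4 -0.4]
0.45 [-0.0005 -0.0001 -0.0006] [ 0.4 -0.4  0. ]
0.35 [-0.0005 -0.     -0.0004] [ 1.9 -0.6 -0. ]
0.25 [-0.0005  0.     -0.0004] [ 0.3 -0.7 -0.1]
0.15 [-0.0005  0.     -0.0004] [ 0.3  0.2 -0.2]
0.1 [-0.0002  0.     -0.0002] [ 0.4 -0.1  0.1]
0.085 [0. 0. 0.] [0.6 0.2 0.3]
0.07 [-0.     -0.     -0.0001] [ 0.7 -0.5 -0.2]
0.055 [-0.0001 -0.     -0.0002] [ 1.1 -0.4 -0.5]
0.04 [-0.0001 -0.     -0.0002] [-0.3 -0.4 -0.6]
0.025 [-0.0001 -0.     -0.0002] [-0.5 -0.3 -0.6]
0.01 [-0.0001 -0.     -0.0002] [ 0.6 -0.7 -0.5]
-0.005 [0.0002 0.0001 0.001 ] [-1.6 -0.2  6.3]
-0.02 [0.0003 0.0001 0.0027] [-6.  -0.3 15.8]
30.5833
```

View pics/s4.png

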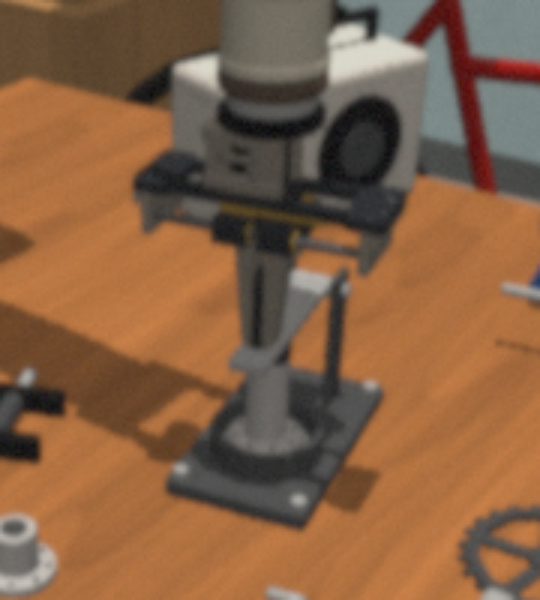

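The clamp is down on the hub: it stopped firm at a ≈ 0 with about 16 N. I'll retreat straight up, check once more, and hand in if all is well.

```bash
python3 - <<'E'
from h import *
p=bot.current_ee_pos();bot.line_to(p+[0,0,.14],max_speed=.2);q=p+[0,0,.14]-.1*FX;bot.line_to(q-.05*FY,max_speed=.2)
c=bot.read_camera("scene");im=c["pixels"].copy()
for x in(-.015,.015): cv2.circle(im,tuple(int(round(v)) for v in proj(c,fw(x,-.055,.13))),1,(0,0,255),-1)
cv2.imwrite("pics/s5.png",cv2.resize(im[60:260,270:450],(540,600)));print(bot.current_clock(),bot.current_contact_force())
E
```

```text
32.2583 [-0.9255364  -0.5354328  -0.11635968]
```

View pics/s5.png

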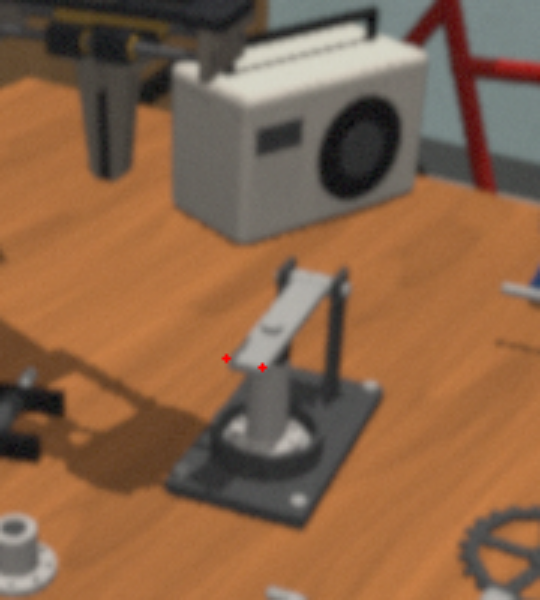

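The clamp is level: its end corners at crop (232,360) and (266,368) lie within about 2 raw pixels of the closed prediction. The hub stands upright under it and the robot is clear.

```bash
python3 -c "
from workcell import bot
bot.job_done();print(bot.current_clock())"
```

```text
the job is handed in; nothing more can be done
the job is handed in; nothing more can be done
```

The tall one-flange hub is standing flange down in the nest under the closed clamp, and I handed the job in; the interface gave no verdict. The robot clock read 32.3 s of the 50 s allowed at my last check before that.

- **Pressing:** with the clamp open, the support plate slid at about 6 N. It then stopped solid at tool height 0.0696 m (0.070 m predicted), and I held 35 N there for 0.4 s. The press also read about 13 N sideways at the end. After release, the wrist camera showed the hub centred with its top at the seated height.
- **Clamp:** I folded the arm down from behind until it stopped firm against the hub, at about 0 rad and 16 N. In the last picture the arm is level, with its end within about 2 pixels of where a closed arm should be. The hub is upright and the robot is clear of everything.
- **Disagreements:** the nest position differed by a few millimetres between views (y from 0.122 to 0.128 m). I used 0.1265 m, well inside the ±10 mm play. One two-view check put the plate at z 0.042 m, against 0.035 m from the other pair of views. First contact when pressing, at tool height about 0.077 m, puts the plate near 0.033 m, so 0.042 m was an error.

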